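Sort spacer plates into the slotted thickness gauge

TASK

Sort the two loose spacer plates, the thin aluminium one and the thicker brass one, into the slotted thickness gauge: each stands upright in the narrowest slot that takes it, right down on the slot's floor. The three blue slot blocks are each clamped a little off their mid place, so feel for each slot by sliding the plate lightly across the top until it goes in. Then lower it gently to the floor. Never press on the gauge with 50 N or more, and leave the bottle, the solder spool and the pliers where they are.

Things in the scene. Friction and masses are not known exactly. Their poses are not given: they have to be found in the camera images.
- gauge: Thickness gauge, fixed: grey base 110 (x) by 220 (y) by 10 mm, dark rails 8 mm high on its long sides; origin mid-underside, z up. On it three blue blocks in a row along y, flat tops 34 mm above the worktop, a slot in each. Each block is clamped up to 8 mm off its mid place along y, different each time and for each block, square to the base; it holds still
- slot_narrow (a point): Narrow slot, 14 mm wide (gauge's y), 52 mm long (gauge's x), 18 mm deep, closed ends, 1 mm chamfer; in the top of a blue block 86 (x) by 46 (y) by 24 mm. Point: middle of the slot's mouth IF its block were in its mid place (gauge's y = -64 mm). The real slot lies up to 8 mm to either side of it along the gauge's y, each block on its own: feel or look. For the aluminium plate
- slot_medium (a point): Medium slot, 18 mm wide (gauge's y), 52 mm long (gauge's x), 18 mm deep, closed ends, 1 mm chamfer; in the top of a blue block 86 (x) by 46 (y) by 24 mm. Point: middle of the slot's mouth IF its block were in its mid place (gauge's y = +0 mm). The real slot lies up to 8 mm to either side of it along the gauge's y, each block on its own: feel or look. For the brass-coloured plate
- slot_wide (a point): Wide slot, 22 mm wide (gauge's y), 52 mm long (gauge's x), 18 mm deep, closed ends, 1 mm chamfer; in the top of a blue block 86 (x) by 46 (y) by 24 mm. Point: middle of the slot's mouth IF its block were in its mid place (gauge's y = +64 mm). The real slot lies up to 8 mm to either side of it along the gauge's y, each block on its own: feel or look. It stays empty
- thin_plate_center (a point): Middle of the loose aluminium spacer plate, 30 mm above its foot. Plate 46 mm long (x), 12 mm thick (y), 60 mm tall (z), 90 g give or take a third, stands on its 46 mm edge. Belongs in the 14 mm slot. Pinch it across its thickness, above its middle: seated, its lower 18 mm is in the slot and this point is 12 mm above the block's top, so fingertips 22 to 34 mm above its foot clear the block
- thick_plate_center (a point): Middle of the loose brass-coloured spacer plate, 30 mm above its foot. Plate 46 mm long (x), 16 mm thick (y), 60 mm tall (z), 300 g give or take a third, stands on its 46 mm edge. Belongs in the 18 mm slot. Pinch it across its thickness, above its middle: seated, its lower 18 mm is in the slot and this point is 12 mm above the block's top, so fingertips 22 to 34 mm above its foot clear the block
- thin_plate: the aluminium plate; origin at the middle of its foot, x along its 46 mm length, y through its thickness, z up
- thick_plate: the brass-coloured plate; origin at the middle of its foot, x along its 46 mm length, y through its thickness, z up
- ipa_bottle_mid (a point): bystander: white squeeze bottle with a red nozzle, 47 mm across, 134 mm tall; point 67 mm above its foot
- solder_spool_mid (a point): bystander: blue solder spool, 58 mm across, 36 mm high, standing on its flange; point at its middle
- pliers_0_mid (a point): bystander: small pliers with red grips, 139 x 54 x 11 mm, lying flat; point near its middle
Things that resemble listed ones, but are neither listed nor needed, are in the scene too. Several things have the shape of the thin_plate; the one meant has the colours described above. What is shaped like the thick_plate but purple is not meant.

How it is judged:
At the end, for the whole second after the job is handed in: The aluminium plate stands in the 14 mm slot and the brass-coloured plate in the 18 mm slot, each down on the slot's floor (middle no more than 3.5 mm above its seated height of 46 mm), upright within 0.15 rad and at rest (z of thin_plate_center in the frame of gauge between 0.04 and 0.0495 m and y of thin_plate_center in the frame of gauge between -0.078 and -0.05 m and x of thin_plate_center in the frame of gauge between -0.01 and 0.01 m and angle between each of thin_plate_center, thick_plate_center's own z axis and vertical below 0.15 rad and linear speed of each of thin_plate, thick_plate below 0.02 m/s and z of thick_plate_center in the frame of gauge between 0.04 and 0.0495 m and y of thick_plate_center in the frame of gauge between -0.014 and 0.014 m and x of thick_plate_center in the frame of gauge between -0.01 and 0.01 m); the robot touches nothing.
It fails at once if the aluminium plate is pressed against the gauge with 50 N or more (contact force between thin_plate and gauge above 50 N).
It fails at once if the brass-coloured plate is pressed against the gauge with 50 N or more (contact force between thick_plate and gauge above 50 N).
It fails at once if the fingers press on the gauge with 50 N or more (contact force between the fingers and gauge above 50 N).
It fails at once if the bottle, the solder spool or the pliers are moved by more than 20 mm (distance of any of ipa_bottle_mid, solder_spool_mid, pliers_0_mid from where it was at the start of the episode above 0.02 m).
It also fails if it takes over 64 s, if anything falls off the work surface, if the arm or the gripper's body presses on something with over 40 N, if the wrist force passes 120 N, or if a joint passes its speed limit or range.

ROBOT

A 6-joint arm with a two-finger parallel gripper is mounted at the origin on a cart in front of the work surface, level with it; the furniture and walls round the work are solid. World frame = base frame: x ahead of the robot, y to its left, z up, the work surface at z = 0. Lengths are in m, angles in rad, forces in N, time in s.
With the tool pointing down it reaches from about 0.275 to 1 m from the base axis. Payload 8.4 kg.
Tool frame: the origin (TCP) lies midway between the tips of the shut fingers; the grasp point (between the pads) lies r.grip_depth behind it (r.grip_depth is the distance from the TCP to the grasp point, in m); z points along the fingers, y is the line along which they close (so a half turn about z gives the same grasp; the last joint's range is limited). The gripper opens to 85 mm and grips with 20 to 120 N. Pads are 22 mm wide; open, the fingers measure 114 mm over their backs; the gripper's body (76 mm by 85 mm) begins 54 mm behind the grasp point. The pads swing forward as they close: fully open they stand 13 mm farther back than shut.
Start: joints at [1.258, 0.353, 1.633, -0, 1.155, -0.002], TCP at [0.191, 0.595, 0.231] pointing down, gripper open.
Joint ranges: [-2.63, 2.63], [-0.92, 2.1], [0.06, 2.66], [-1.3, 4.44], [0, 2.69], [-3.02, 3.02]. Speed limits (rad/s): [2.22, 2.22, 2.79, 3.14, 3.14, 3.14].

INTERFACE

Orientations are given as a rotation vector (axis times angle).
In Python, from cell import sensors, vision, sign_off, r gives the robot as it stands.
- The arm moves only by the tool step_arm, never from a script. Its argument "steps" is a list of rows, each a list of 5 numbers: the shift along the tool's x, y, z in cm, then the turn about the tool's z in degrees, then the gripper's target within -1 to 1 (fully open at 1, half-way at 0, shut at -1). A call has 1 to 8 rows; each row shifts and turns the commanded pose from where the row before left it, along the tool's axes as they then stand; what a row does not reach is not made up. A row lasts 1/12 s, in which the tool goes at most 41.7 mm and 7.16 degrees, less where a joint would pass 70% of its speed; a pose out of reach is approached as far as the arm can. A call is refused whole if a number of a shift passes 4.17 or a number of a turn 7.16, either way. A call with a gripper value outside its range is refused whole. The fingers move at their own pace and stop on an object; "newtons" is the grip in N (left out, the last holds). Time passes only in rows, so rows that do not move let the fingers close. It gives the time, the measured TCP pose, the force, the opening and the grip force at its end, in the units of the state.
- sensors.sense(): the state, without advancing time (a new reading comes with each control period).
- vision.camera(name): name is "side" or "top"; returns the picture (420x560x3 uint8, red, green, blue); there is no depth.
- vision.camera_model(name): a dict with "vertical_fov" (degrees; the focal length in pixels is half the picture's height over the tangent of half this angle, whatever the lens; pixels are square), "cx", "cy" (the principal point, pixels), "dist_coeffs" ([k1, k2, p1, p2, k3] as OpenCV has them; the pictures are not rectified), "R" (3x3) and "t" (3): a world point X has camera coordinates R X + t. Camera axes: x right, y down, z forward; pixel columns grow to the right and rows downward; lengths in m; the calibration is good to about 2 mm. A picture is of the moment at which its call begins. camera_model takes no time and is no camera call.
- sign_off(): hands the job in; it is judged then, once.
The state is a dict: "time": time; "joint_pos": joint angles; "qvel": joint speeds; "effort": joint torques, N m; "tcp_pos": TCP position; "orientation": TCP orientation; "ft_force": force on the tool from outside, world axes, zero at the start; "wrist_torque": the same for the moment, N m; "gripper_width": opening from 0.0 (shut) to 1.0 (fully open); "finger_force": force on a finger pad.
Only numpy, scipy, OpenCV 4.12 (cv2) and the standard library are available. Lean on these libraries where they do the work, as an engineer would, in place of code of your own. Each camera call takes 0.05 s, during which the arm holds its last target. There are 200 camera calls.

## Working session

There is one attempt and no reset: what is moved stays moved. The work goes in short steps, Python scripts to look and compute and a tool call to move; the robot and the scene stay as the last step left them, time stands still between calls to the robot, and variables do not carry over. Pictures are saved under pics/ and viewed, at most 10 in all, crops included, and the job is handed in when it is done.

Besides the shell and the picture viewer there is one more tool, called after ">>>" by a JSON object that holds its "method" and its "body", one argument or row to a line. step_arm: Moves the arm, as the interface text tells. Its arguments: {"type":"object","properties":{"steps":{"type":"array"},"newtons":{"type":"number"}},"required":["steps"]}

```bash
mkdir -p pics; cat > h.py <<'E'
import numpy as np, cv2
from cell import sensors, vision, sign_off, r
def K(n):
    m=vision.camera_model(n); f=210/np.tan(np.radians(m["vertical_fov"])/2)
    return np.array([[f,0,m["cx"]],[0,f,m["cy"]],[0,0,1.]]),np.array(m["dist_coeffs"],float),np.array(m["R"]),np.array(m["t"])
def ray(n,uv):
    k,d,R,t=K(n); p=cv2.undistortPoints(np.array(uv,float).reshape(-1,1,2),k,d).reshape(-1,2)
    return -R.T@t, np.c_[p,np.ones(len(p))]@R
def onz(n,uv,z):
    c,D=ray(n,uv); return c+D*((z-c[2])/D[:,2])[:,None]
def proj(n,X):
    k,d,R,t=K(n); return cv2.projectPoints(np.array(X,float).reshape(-1,1,3),cv2.Rodrigues(R)[0],t,k,d)[0].reshape(-1,2)
def snap(n,f=None):
    im=vision.camera(n)
    if f: cv2.imwrite("pics/"+f,cv2.resize(im[...,::-1],(784,588),interpolation=cv2.INTER_CUBIC))
    return im
E
python3 - <<'E'
from h import *
np.save('top.npy',snap('top','t0.png'));np.save('side.npy',snap('side','s0.png'))
for n in('top','side'):
    c,D=ray(n,[[280,210]]);print(n,c,D)
s=sensors.sense();print(s,r.grip_depth)
E
```

```text
top [ 0.44325802 -0.11136577  1.09179879] [[ 0.09905848  0.0249626  -0.99482516]]
side [ 0.13235326 -0.6664838   0.63639901] [[ 0.4524886   0.61454328 -0.64643773]]
{'time': 0.1, 'joint_pos': array([ 1.25760654e+00,  3.53614059e-01,  1.63405764e+00,  2.62319690e-05,
        1.15520841e+00, -2.37976093e-03]), 'qvel': array([-0.00076417, -0.00016205, -0.00245778, -0.00047423, -0.00066254,
        0.00017591]), 'effort': array([-9.10461245e-05, -6.06354547e+01, -3.42818856e+01, -1.45741719e-04,
        3.96451927e-03, -1.91053078e-05]), 'tcp_pos': array([0.19099097, 0.59464994, 0.2306157 ]), 'orientation': array([-4.86237852e-01, -3.10350661e+00,  1.99114365e-03]), 'ft_force': array([-0.30778143,  0.39671486,  0.30514893]), 'wrist_torque': array([-0.02997341,  0.05704275, -0.03364554]), 'finger_force': 0.0, 'gripper_width': 0.9999586565228312} 0.0187
```

View pics/t0.png

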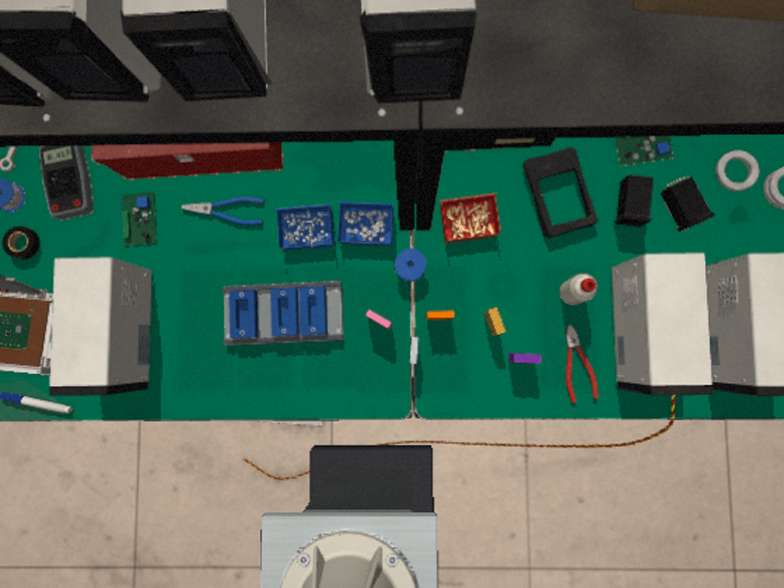

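View pics/s0.png

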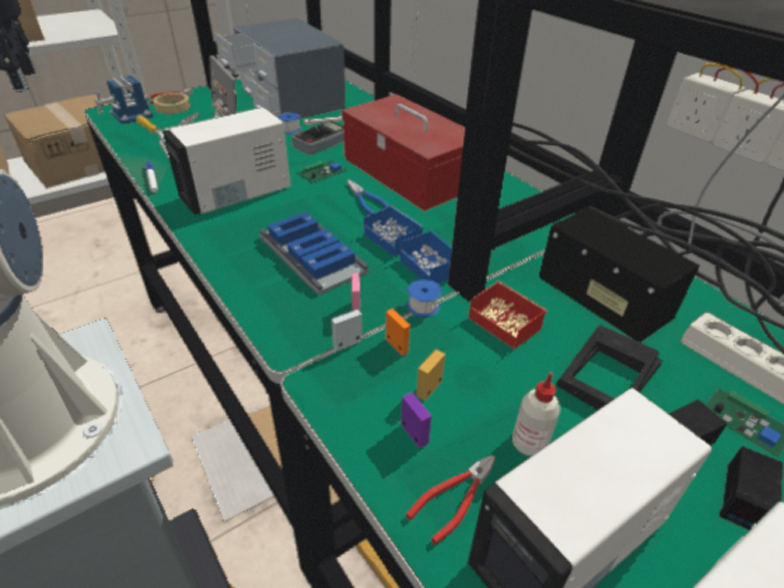

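The top view shows the gauge at about (283,313), with its blocks at x≈242, 284 and 313. The aluminium plate is at (414,350), brass at (496,320), with pink, orange and purple decoys. The bottle is at (578,288), the spool at (410,265) and the pliers at (580,365).

```bash
python3 - <<'E'
from h import *
im=np.load('top.npy');hsv=cv2.cvtColor(im,cv2.COLOR_RGB2HSV)
A=cv2.resize(im[198:252,155:250],None,fx=8,fy=8,interpolation=cv2.INTER_CUBIC)
B=cv2.resize(im[210:275,280:375],None,fx=8,fy=8,interpolation=cv2.INTER_CUBIC)[:, :]
S=np.load('side.npy')[140:300,180:340]
cv2.imwrite('pics/c1.png',A[...,::-1]); 
cv2.imwrite('pics/c2.png',B[...,::-1])
# green = mat ; everything not green
def comps(m,roi,name,z,amin=15):
    x0,y0,x1,y1=roi; mm=np.zeros_like(m);mm[y0:y1,x0:x1]=m[y0:y1,x0:x1]
    cs,_=cv2.findContours(mm,cv2.RETR_EXTERNAL,cv2.CHAIN_APPROX_NONE)
    for c in cs:
        if cv2.contourArea(c)<amin: continue
        rc=cv2.minAreaRect(c);b=cv2.boxPoints(rc)
        P=onz('top',b,z);print(name,np.round(rc[0],1),np.round(rc[1],1),'world',P.mean(0).round(4)[:2],'edges',np.round([np.linalg.norm(P[1]-P[0]),np.linalg.norm(P[2]-P[1])],3),'dirs',np.round([np.degrees(np.arctan2(*(P[1]-P[0])[[1,0]])),np.degrees(np.arctan2(*(P[2]-P[1])[[1,0]]))],1))
blue=cv2.inRange(hsv,(100,120,90),(125,255,255));comps(blue,(158,200,248,250),'blue',.034)
white=cv2.inRange(hsv,(0,0,140),(179,60,255));comps(white,(285,235,310,265),'alu',.06)
br=cv2.inRange(hsv,(12,90,110),(28,255,255));comps(br,(335,210,375,245),'brass',.06)
print(im[240:262,290:304].mean(2).astype(int))
E
```

```text
blue [172.5 224. ] [34. 17.] world [0.5157 0.1886] edges [0.044 0.087] dirs [ -90.6 -179.2]
blue [202.  222.5] [33. 18.] world [0.5188 0.1133] edges [0.046 0.084] dirs [ -90.6 -179.6]
blue [222.6 221.5] [33.5 18.3] world [0.5209 0.0608] edges [0.047 0.085] dirs [ -88.8 -178. ]
alu [295. 252.] [ 4.6 24. ] world [ 0.4425 -0.1213] edges [0.058 0.011] dirs [ -4.7 -94.5]
brass [354.4 228.7] [18.7  6.6] world [ 0.4983 -0.2671] edges [0.016 0.045] dirs [ -72. -163.]
[[ 58  57  66 106 146 144 105  98  82  55  55  57  57  56]
 [ 58  59  66  67 191 210 179 169 129  79  58  57  59  56]
 [ 59  57  66  60 179 195 190 193 142  83  57  56  59  57]
 [ 59  59  65  78 176 194 192 195 125  68  57  55  57  56]
 [ 56  58  58  76 176 197 197 197 121  65  59  55  58  57]
 [ 59  58  56  95 182 197 199 200 120  55  58  56  58  57]
 [ 59  59  59 107 185 198 193 207 124  59  58  57  58  57]
 [ 59  57  58 133 186 194 193 203 112  54  59  57  57  57]
 [ 60  58  58 150 187 192 194 201 111  53  57  60  59  58]
 [ 59  61  59 149 188 194 193 193 111  54  58  55  60  56]
 [ 58  58  59 161 192 194 194 198 111  56  58  59  58  58]
 [ 58  58  59 189 197 192 193 202 113  55  57  57  59  56]
 [ 58  58  68 188 198 194 193 185 103  51  57  57  58  58]
 [ 57  58  62 178 196 195 191 155  84  42  53  58  56  56]
 [ 56  58  53 176 196 194 194 152  77  36  52  58  56  57]
 [ 59  58  59 176 195 192 191 144  72  41  53  58  59  57]
 [ 58  57  82 180 194 193 193 136  67  39  53  56  58  57]
 [ 58  61  86 175 191 193 192 118  51  37  51  56  59  58]
 [ 58  60  92 167 190 190 189 111  45  39  39  56  56  58]
 [ 57  58  73 121 173 177 177 100  41  43  40  54  59  57]
 [ 59  59  48  73 158 108  50  37  41  38  39  54  57  61]
 [ 58  57  57  69 144 104  48  37  38  40  39  54  59  57]]
```

View pics/c1.png

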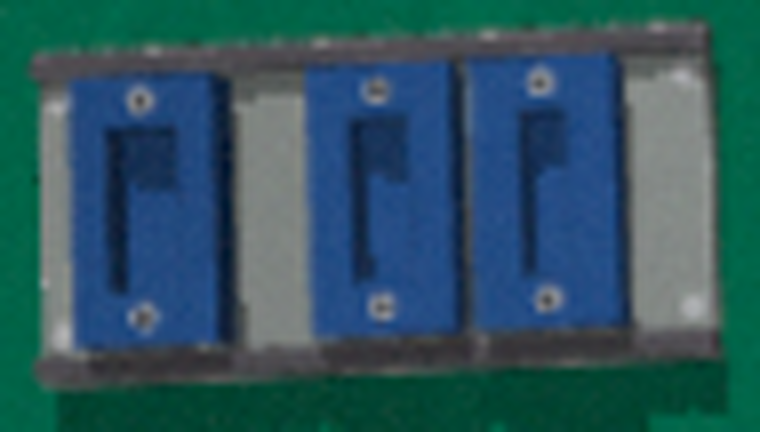

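View pics/c2.png

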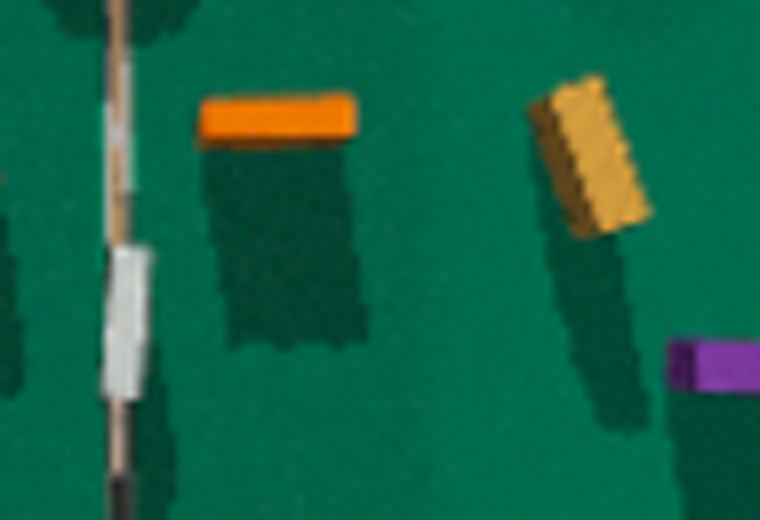

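The blocks from left to right are wide, medium and narrow, so the gauge's y is roughly world +y with about 2.3° of yaw. The aluminium plate's top centre is at crop pixel (127,322) and brass at about (600,155). Next I turn the tool to match the aluminium plate.

>>> {"method": "step_arm", "body": {
  "steps": [
    [0,0,0,-7,1],
    [0,0,0,-7,1],
    [0,0,0,0,1]
  ]
}}

```text
time: 0.35
tcp_pos: [0.1911, 0.5948, 0.2309]
orientation: [-0.095, -3.14, 0.001]
ft_force: [1.0, -0.3, -0.1]
gripper_width: 0.997
finger_force: 0.0
```

```bash
cat >> h.py <<'E'
from scipy.spatial.transform import Rotation as Ro
def to(X,s=None):
    s=s or sensors.sense(); R=Ro.from_rotvec(s["orientation"])
    print('t',s['time'],'tcp',s['tcp_pos'].round(4),'toolx deg',round(np.degrees(np.arctan2(*R.as_matrix()[[1,0],0])),2),'F',s['ft_force'].round(1),'w',round(s['gripper_width'],3),
      'tool shift cm',(R.inv().apply(np.array(X)-s['tcp_pos'])*100).round(2))
E
python3 - <<'E'
from h import *
a=onz('top',[[295.4,249.8]],.06)[0];print(a)
c=np.array([[112,245],[152,245],[142,400],[102,398]])/8+[280,210]-.44
P=onz('top',c,.06);print(P.round(4))
print(onz('top',[[222.56,221.4],[202,222.3]],.034).round(4))
# side check: project
print(proj('side',[[*a[:2],.06],[*a[:2],0]])*1.4, proj('side',[[.4983,-.2671,.06],[.4983,-.2671,0]])*1.4)
to([a[0],a[1],.12])
E
```

```text
[ 0.44785004 -0.12243505  0.06      ]
[[ 0.4714 -0.1182  0.06  ]
 [ 0.4713 -0.1304  0.06  ]
 [ 0.4241 -0.1268  0.06  ]
 [ 0.4248 -0.1147  0.06  ]]
[[0.521  0.061  0.034 ]
 [0.5192 0.1133 0.034 ]]
[[346.39893467 316.21232381]
 [347.58445959 343.98546925]] [[431.52210511 360.59442933]
 [428.82362478 388.63657141]]
t 0.35 tcp [0.1911 0.5948 0.2309] toolx deg 176.52 F [ 1.  -0.3 -0.1] w 0.997 tool shift cm [-29.99 -70.03  11.14]
```

>>> {"method": "step_arm", "body": {
  "steps": [
    [-1.5,-3.5,0,0,1],
    [-1.5,-3.5,0,0,1],
    [-1.5,-3.5,0,0,1],
    [-1.5,-3.5,0,0,1],
    [-1.5,-3.5,0,0,1],
    [-1.5,-3.5,0,0,1],
    [-1.5,-3.5,0,0,1],
    [-1.5,-3.5,0,0,1]
  ]
}}

```text
time: 1.02
tcp_pos: [0.2923, 0.3059, 0.2312]
orientation: [0.111, 3.14, -0.0]
ft_force: [0.9, 0.3, -0.4]
gripper_width: 1.0
finger_force: 0.0
```

>>> {"method": "step_arm", "body": {
  "steps": [
    [-1.5,-3.5,0,0,1],
    [-1.5,-3.5,0,0,1],
    [-1.5,-3.5,0,0,1],
    [-1.5,-3.5,0,0,1],
    [-1.5,-3.5,0,0,1],
    [-1.5,-3.5,0,0,1],
    [-1.5,-3.5,0,0,1],
    [-1.5,-3.5,0,0,1]
  ]
}}

```text
time: 1.68
tcp_pos: [0.3935, 0.0184, 0.2315]
orientation: [0.112, 3.139, 0.0]
ft_force: [0.3, 1.6, -0.0]
gripper_width: 1.003
finger_force: 0.0
```

>>> {"method": "step_arm", "body": {
  "steps": [
    [-1.5,-3.5,0,0,0.6],
    [-1.5,-3.5,0,0,0.4],
    [-1.5,-3.5,2,0,0.2],
    [-1.5,-3.5,2,0,0],
    [0,0,2,0,0],
    [0,0,2,0,0],
    [0,0,0,0,0],
    [0,0,0,0,0]
  ]
}}

```text
time: 2.35
tcp_pos: [0.4423, -0.1209, 0.1519]
orientation: [-0.109, -3.137, -0.001]
ft_force: [0.5, 0.9, 0.2]
gripper_width: 0.502
finger_force: 0.0
```

```bash
python3 - <<'E'
from h import *
to([.4478,-.1224,.028]); np.save('top1.npy',snap('top')); np.save('side1.npy',snap('side'))
A=np.load('top1.npy')[190:290,240:360];B=np.load('side1.npy')[160:280,190:310]
f=lambda a:cv2.resize(a,(396,396))[...,::-1]
cv2.imwrite('pics/a1.png',np.hstack([f(A),f(B)]))
E
```

```text
t 2.35 tcp [ 0.4423 -0.1209  0.1519] toolx deg 176.02 F [0.5 0.9 0.2] w 0.502 tool shift cm [-0.59 -0.12 12.39]
```

View pics/a1.png

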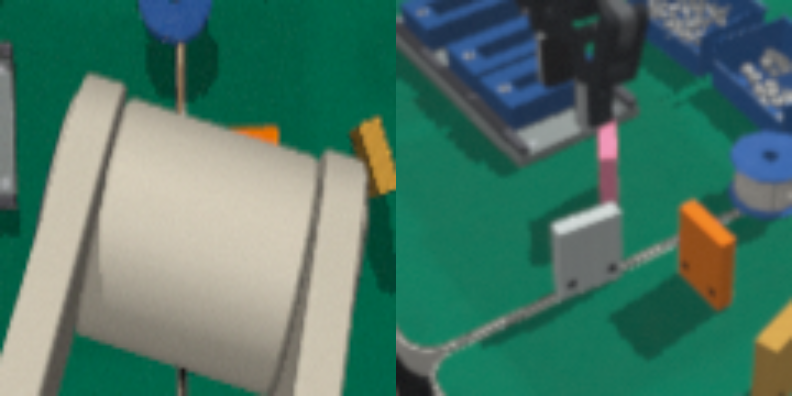

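The aluminium plate stands at about (587,250) in the side crop, right under the gripper. I'll descend onto it.

>>> {"method": "step_arm", "body": {
  "steps": [
    [-0.3,-0.1,2,0,0],
    [-0.3,0,2,0,0],
    [0,0,2,0,0],
    [0,0,2,0,0],
    [0,0,2,0,0],
    [0,0,1.5,0,0],
    [0,0,0.9,0,0],
    [0,0,0,0,0]
  ]
}}

```text
time: 3.12
tcp_pos: [0.4491, -0.122, 0.0282]
orientation: [-0.104, -3.139, -0.0]
ft_force: [-0.4, 0.1, 0.2]
gripper_width: 0.5
finger_force: 0.0
```

>>> {"method": "step_arm", "body": {
  "newtons": 40,
  "steps": [
    [0,0,0,0,-0.3],
    [0,0,0,0,-0.6],
    [0,0,0,0,-1],
    [0,0,0,0,-1],
    [0,0,0,0,-1],
    [0,0,0,0,-1],
    [0,0,0,0,-1],
    [0,0,0,0,-1]
  ]
}}

```text
time: 3.78
tcp_pos: [0.4502, -0.1227, 0.0296]
orientation: [0.105, 3.138, -0.001]
ft_force: [0.0, 0.9, 8.8]
gripper_width: 0.133
finger_force: 44.7
```

>>> {"method": "step_arm", "body": {
  "steps": [
    [0,0,-1,0,-1],
    [0,0,-2,0,-1],
    [0,0,-3,0,-1],
    [0,0,-4,0,-1],
    [0,0,0,-6.2,-1],
    [0,0,0,0,-1],
    [0,0,0,0,-1]
  ]
}}

```text
time: 4.37
tcp_pos: [0.4488, -0.1224, 0.129]
orientation: [-0.062, 3.141, -0.0]
ft_force: [-0.2, -1.8, -2.3]
gripper_width: 0.133
finger_force: 43.4
```

```bash
python3 - <<'E'
from h import *
to([.5225,.061,.08])
E
```

```text
t 4.3667 tcp [ 0.4488 -0.1224  0.129 ] toolx deg -177.75 F [-0.2 -1.8 -2.3] w 0.133 tool shift cm [-8.08 18.04  4.9 ]
```

>>> {"method": "step_arm", "body": {
  "steps": [
    [-1.35,3,0,0,-1],
    [-1.35,3,0,0,-1],
    [-1.35,3,0,0,-1],
    [-1.35,3,0,0,-1],
    [-1.35,3,0,0,-1],
    [-1.35,3,0,0,-1],
    [0,0,0,0,-1],
    [0,0,0,0,-1]
  ]
}}

```text
time: 5.03
tcp_pos: [0.5218, 0.0621, 0.127]
orientation: [0.066, -3.138, 0.001]
ft_force: [-0.9, -0.8, -0.9]
gripper_width: 0.134
finger_force: 43.3
```

>>> {"method": "step_arm", "body": {
  "steps": [
    [0,0,2,0,-1],
    [0,0,2,0,-1],
    [0,0,1,0,-1],
    [0,0,0,0,-1],
    [0,0,0,0,-1],
    [0,0,0,0,-1]
  ]
}}

```text
time: 5.53
tcp_pos: [0.5227, 0.0603, 0.079]
orientation: [-0.064, 3.141, -0.0]
ft_force: [0.8, 0.2, -0.7]
gripper_width: 0.129
finger_force: 43.2
```

```bash
python3 - <<'E'
from h import *
to([.5225,.061,.066])
np.save('top2.npy',snap('top')); np.save('side2.npy',snap('side'))
A=np.load('top2.npy')[180:260,150:270];B=np.load('side2.npy')[140:230,170:290]
f=lambda a:cv2.resize(a,None,fx=4,fy=4,interpolation=cv2.INTER_CUBIC)[...,::-1]
cv2.imwrite('pics/a2.png',cv2.resize(B,(792,594),interpolation=cv2.INTER_CUBIC)[...,::-1])
E
```

```text
t 5.5333 tcp [0.5227 0.0603 0.079 ] toolx deg -177.67 F [ 0.8  0.2 -0.7] w 0.129 tool shift cm [0.02 0.07 1.3 ]
```

View pics/a2.png

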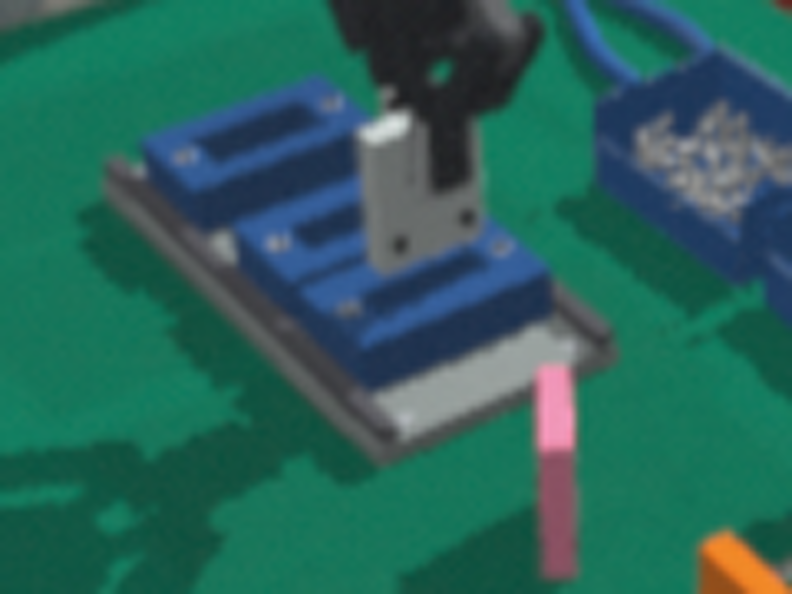

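The side crop shows the plate hanging above the narrow slot, with its front foot corners at about (378,275) and (487,230). The fingers look slightly off-centre towards +x, so I'll check that numerically.

```bash
python3 - <<'E'
from h import *
g=np.radians(2.3);n=np.array([-np.sin(g),np.cos(g),0]);p0=np.array([.5227,.0603,0])-.006*n
uv=np.array([[378,275],[487,230],[358,130]])/6.6+[170,140]-.42
c,D=ray('side',uv); t=((p0-c)@n)/(D@n);P=c+D*t[:,None];print(P.round(4))
# slot mouth corners narrow block (near-left and right ends), side view at z=.034
print(onz('side',np.array([[368,310],[485,262],[348,308],[502,247]])/6.6+[170,140]-.42,.034).round(4))
E
```

```text
[[0.4965 0.0532 0.0511]
 [0.5455 0.0552 0.0513]
 [0.4932 0.0531 0.1167]]
[[0.4929 0.0568 0.034 ]
 [0.5459 0.0586 0.034 ]
 [0.4872 0.0621 0.034 ]
 [0.5566 0.0635 0.034 ]]
```

>>> {"method": "step_arm", "body": {
  "steps": [
    [0.05,0.05,0.5,0,-1],
    [0,0,0.5,0,-1],
    [0,0,0.2,0,-1],
    [0,0,0.2,0,-1],
    [0,0,0,0,-1],
    [0,0,0,0,-1]
  ]
}}

```text
time: 6.13
tcp_pos: [0.5219, 0.0613, 0.0644]
orientation: [0.066, -3.141, 0.0]
ft_force: [0.1, 0.1, -0.3]
gripper_width: 0.131
finger_force: 43.3
```

>>> {"method": "step_arm", "body": {
  "steps": [
    [0,0,0.1,0,-1],
    [0,0,0.1,0,-1],
    [0,0,0.1,0,-1],
    [0,0,0,0,-1],
    [0,0,0,0,-1]
  ]
}}

```text
time: 6.55
tcp_pos: [0.5225, 0.0613, 0.0632]
orientation: [-0.066, 3.14, 0.0]
ft_force: [-4.2, -0.7, 19.6]
gripper_width: 0.134
finger_force: 46.5
```

>>> {"method": "step_arm", "body": {
  "steps": [
    [0,0,-0.1,0,-1],
    [0,0.05,0,0,-1],
    [0,0.05,0,0,-1],
    [0,0.05,0,0,-1],
    [0,0,0,0,-1]
  ]
}}

```text
time: 6.97
tcp_pos: [0.5224, 0.062, 0.0632]
orientation: [-0.067, 3.14, -0.002]
ft_force: [-1.2, -4.5, 8.6]
gripper_width: 0.136
finger_force: 44.8
```

>>> {"method": "step_arm", "body": {
  "steps": [
    [0,0.05,0,0,-1],
    [0,0.05,0,0,-1],
    [0,0.05,0,0,-1],
    [0,0,0,0,-1]
  ]
}}

```text
time: 7.3
tcp_pos: [0.5219, 0.0643, 0.0624]
orientation: [0.066, -3.141, 0.0]
ft_force: [-0.7, -1.9, -1.0]
gripper_width: 0.135
finger_force: 43.4
```

The force has vanished, so the plate has dropped into the chamfer. I'll lower it.

>>> {"method": "step_arm", "body": {
  "steps": [
    [0,0,0.1,0,-1],
    [0,0,0.1,0,-1],
    [0,0,0.1,0,-1],
    [0,0,0,0,-1],
    [0,0,0,0,-1]
  ]
}}

```text
time: 7.72
tcp_pos: [0.5217, 0.0642, 0.0593]
orientation: [0.066, -3.14, 0.0]
ft_force: [-0.2, -0.7, -1.8]
gripper_width: 0.132
finger_force: 43.3
```

>>> {"method": "step_arm", "body": {
  "steps": [
    [0,0,0.2,0,-1],
    [0,0,0.2,0,-1],
    [0,0,0.2,0,-1],
    [0,0,0.2,0,-1],
    [0,0,0.2,0,-1],
    [0,0,0.1,0,-1],
    [0,0,0,0,-1],
    [0,0,0,0,-1]
  ]
}}

```text
time: 8.38
tcp_pos: [0.5217, 0.0642, 0.0484]
orientation: [0.066, -3.14, 0.0]
ft_force: [0.0, -0.5, -2.5]
gripper_width: 0.134
finger_force: 43.3
```

>>> {"method": "step_arm", "body": {
  "steps": [
    [0,0,0.1,0,-1],
    [0,0,0.1,0,-1],
    [0,0,0.1,0,-1],
    [0,0,0,0,-1],
    [0,0,0,0,-1]
  ]
}}

```text
time: 8.8
tcp_pos: [0.5221, 0.0642, 0.0456]
orientation: [-0.066, 3.141, -0.0]
ft_force: [-0.7, -1.7, 0.0]
gripper_width: 0.133
finger_force: 43.6
```

>>> {"method": "step_arm", "body": {
  "steps": [
    [0,0,0.05,0,-1],
    [0,0,0.05,0,-1],
    [0,0,0,0,-1],
    [0,0,0,0,-1]
  ]
}}

```text
time: 9.13
tcp_pos: [0.5222, 0.0642, 0.0455]
orientation: [-0.066, 3.14, 0.0]
ft_force: [-2.4, -1.9, 12.9]
gripper_width: 0.132
finger_force: 45.6
```

It's on the floor, 18 mm below the block top. I'll release and lift.

>>> {"method": "step_arm", "body": {
  "steps": [
    [0,0,-0.1,0,-1],
    [0,0,0,0,-0.6],
    [0,0,0,0,-0.4],
    [0,0,0,0,-0.4],
    [0,0,0,0,-0.4],
    [0,0,0,0,-0.4]
  ]
}}

```text
time: 9.63
tcp_pos: [0.5218, 0.0643, 0.0454]
orientation: [0.066, -3.141, -0.0]
ft_force: [-0.0, -0.4, 0.6]
gripper_width: 0.299
finger_force: 0.0
```

>>> {"method": "step_arm", "body": {
  "steps": [
    [0,0,-0.5,0,-0.4],
    [0,0,-2,0,-0.4],
    [0,0,-3,0,-0.4],
    [0,0,-4,0,0],
    [0,0,-2,0,0],
    [0,0,0,0,0],
    [0,0,0,0,0]
  ]
}}

```text
time: 10.22
tcp_pos: [0.5227, 0.0643, 0.162]
orientation: [-0.066, 3.138, 0.0]
ft_force: [-0.8, 0.5, -0.9]
gripper_width: 0.501
finger_force: 0.0
```

```bash
python3 - <<'E'
from h import *
to([.4983,-.2671,.16])
B=snap('side')
cv2.imwrite('pics/a3.png',cv2.resize(B[130:280,170:370],(792,594),interpolation=cv2.INTER_CUBIC)[...,::-1])
E
```

```text
t 10.2167 tcp [0.5227 0.0643 0.162 ] toolx deg -177.61 F [-0.8  0.5 -0.9] w 0.501 tool shift cm [  3.82 -33.01   0.18]
```

View pics/a3.png

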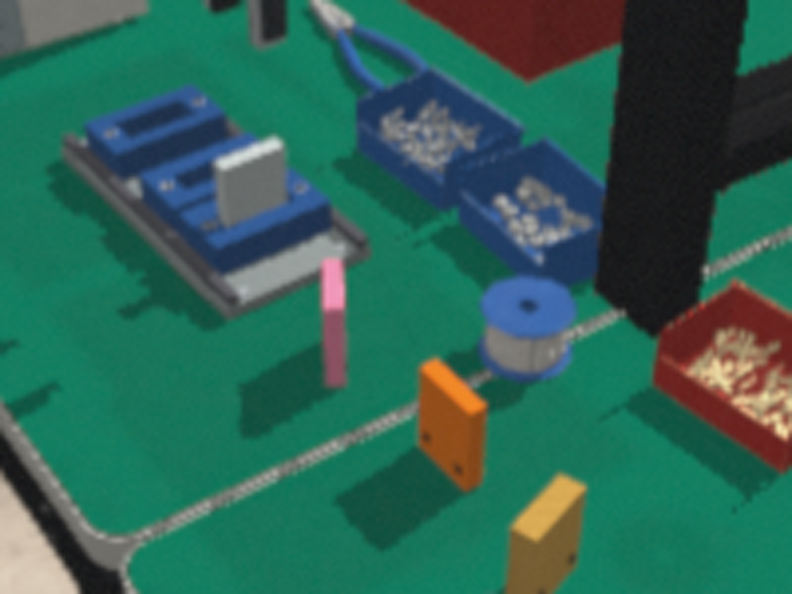

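The aluminium plate is seated upright in the narrow slot, at about (250,180). Brass is next.

>>> {"method": "step_arm", "body": {
  "steps": [
    [0.4,-3.7,0,0,0],
    [0.4,-3.7,0,0,0],
    [0.4,-3.7,0,0,0],
    [0.4,-3.7,0,0,0],
    [0.4,-3.7,0,0,0],
    [0.4,-3.7,0,0,0],
    [0.4,-3.7,0,0,0],
    [0.4,-3.7,0,0,0]
  ]
}}

```text
time: 10.93
tcp_pos: [0.5008, -0.2342, 0.1588]
orientation: [0.065, -3.138, -0.002]
ft_force: [0.6, -0.8, -0.3]
gripper_width: 0.503
finger_force: 0.0
```

>>> {"method": "step_arm", "body": {
  "steps": [
    [0.4,-3.4,0,0,0],
    [0,0,0,-5,0],
    [0,0,1,-5,0],
    [0,0,1,-5,0],
    [0,0,0,0,0],
    [0,0,0,0,0]
  ]
}}

```text
time: 11.43
tcp_pos: [0.4985, -0.2664, 0.1388]
orientation: [0.47, -3.103, -0.004]
ft_force: [0.9, -0.1, 0.2]
gripper_width: 0.5
finger_force: 0.0
```

```bash
python3 - <<'E'
from h import *
to([.4983,-.2671,.028])
B=snap('side')
cv2.imwrite('pics/a4.png',cv2.resize(B[190:310,250:410],(792,594),interpolation=cv2.INTER_CUBIC)[...,::-1])
E
```

```text
t 11.4333 tcp [ 0.4985 -0.2664  0.1388] toolx deg -162.77 F [ 0.9 -0.1  0.2] w 0.5 tool shift cm [ 1.000e-02 -9.000e-02  1.108e+01]
```

View pics/a4.png

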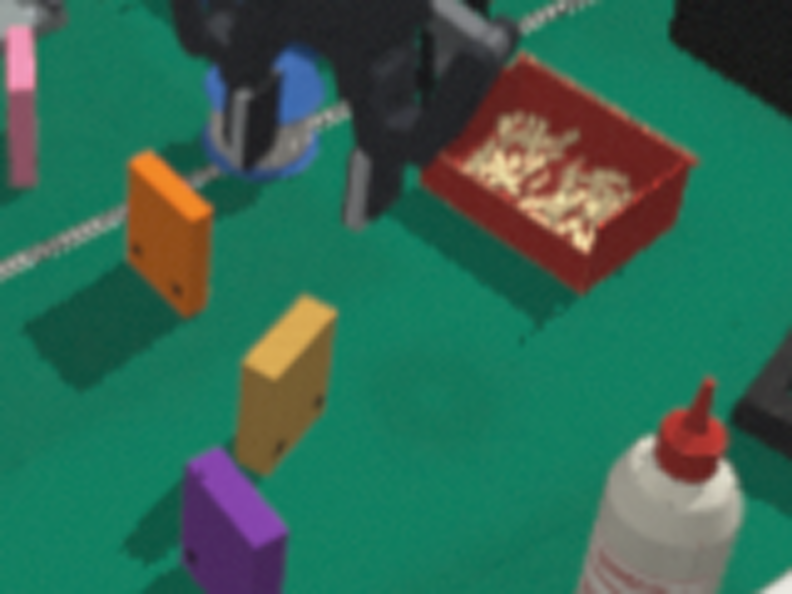

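The brass plate's top centre at (290,337) in the crop matches the reprojected estimate. I'll descend and grip.

>>> {"method": "step_arm", "body": {
  "steps": [
    [0,-0.1,2,0,0],
    [0,0,2,0,0],
    [0,0,2,0,0],
    [0,0,2,0,0],
    [0,0,2,0,0],
    [0,0,1,0,0],
    [0,0,0.1,0,0],
    [0,0,0,0,0]
  ]
}}

```text
time: 12.15
tcp_pos: [0.5, -0.2678, 0.0296]
orientation: [0.474, -3.105, -0.001]
ft_force: [0.4, -0.3, 0.3]
gripper_width: 0.501
finger_force: 0.0
```

>>> {"method": "step_arm", "body": {
  "newtons": 60,
  "steps": [
    [0,0,0,0,-0.3],
    [0,0,0,0,-0.6],
    [0,0,0,0,-1],
    [0,0,0,0,-1],
    [0,0,0,0,-1],
    [0,0,0,0,-1],
    [0,0,0,0,-1]
  ]
}}

```text
time: 12.73
tcp_pos: [0.5008, -0.2685, 0.0308]
orientation: [-0.474, 3.104, -0.002]
ft_force: [-1.4, -0.1, 7.2]
gripper_width: 0.177
finger_force: 59.1
```

>>> {"method": "step_arm", "body": {
  "steps": [
    [0,0,-1,0,-1],
    [0,0,-2,0,-1],
    [0,0,-3,0,-1],
    [0,0,-4,5,-1],
    [0,0,-2,5,-1],
    [0,0,0,5,-1],
    [0,0,0,0,-1],
    [0,0,0,0,-1]
  ]
}}

```text
time: 13.4
tcp_pos: [0.4996, -0.2677, 0.1498]
orientation: [0.07, -3.141, -0.0]
ft_force: [-0.6, 0.8, -2.7]
gripper_width: 0.181
finger_force: 58.8
```

```bash
python3 - <<'E'
from h import *
to([.519,.115,.15])
E
```

```text
t 13.4 tcp [ 0.4996 -0.2677  0.1498] toolx deg -177.46 F [-0.6  0.8 -2.7] w 0.181 tool shift cm [-3.640e+00  3.814e+01 -1.000e-02]
```

>>> {"method": "step_arm", "body": {
  "steps": [
    [-0.4,3.8,0,0,-1],
    [-0.4,3.8,0,0,-1],
    [-0.4,3.8,0,0,-1],
    [-0.4,3.8,0,0,-1],
    [-0.4,3.8,0,0,-1],
    [-0.4,3.8,0,0,-1],
    [-0.4,3.8,0,0,-1],
    [-0.3,3.8,0,0,-1]
  ]
}}

```text
time: 14.07
tcp_pos: [0.5172, 0.0389, 0.1486]
orientation: [0.07, -3.139, 0.0]
ft_force: [0.9, -1.3, -2.9]
gripper_width: 0.175
finger_force: 59.4
```

>>> {"method": "step_arm", "body": {
  "steps": [
    [-0.3,3.8,0,0,-1],
    [-0.3,3.8,0,0,-1],
    [0,0,2,0,-1],
    [0,0,2,0,-1],
    [0,0,2,0,-1],
    [0,0,1,0,-1],
    [0,0,0,0,-1],
    [0,0,0,0,-1]
  ]
}}

```text
time: 14.73
tcp_pos: [0.5205, 0.113, 0.0789]
orientation: [0.067, -3.139, 0.001]
ft_force: [-0.6, 0.6, -3.1]
gripper_width: 0.177
finger_force: 59.6
```

```bash
python3 - <<'E'
from h import *
to([.5205,.1155,.066])
B=snap('side')
cv2.imwrite('pics/a5.png',cv2.resize(B[130:220,160:280],(792,594),interpolation=cv2.INTER_CUBIC)[...,::-1])
E
```

```text
t 14.7333 tcp [0.5205 0.113  0.0789] toolx deg -177.55 F [-0.6  0.6 -3.1] w 0.177 tool shift cm [-0.02  0.25  1.29]
```

View pics/a5.png

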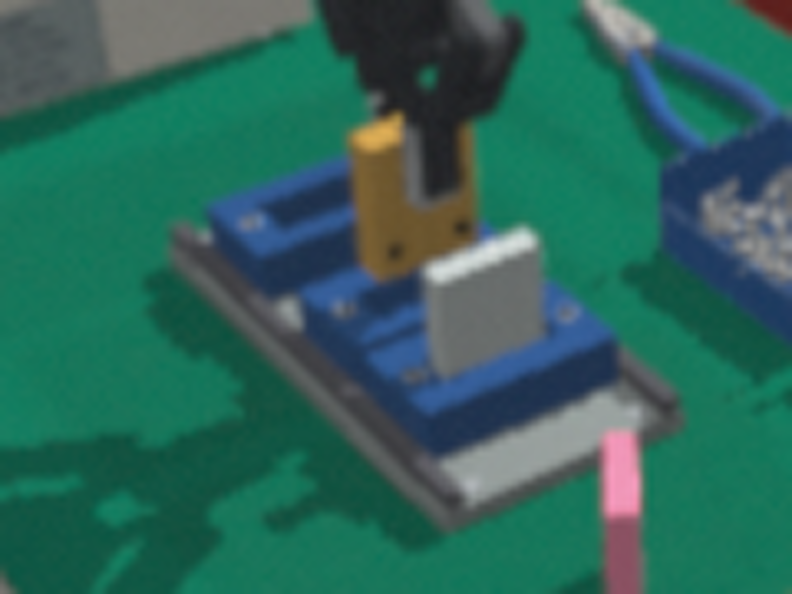

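The brass plate hangs over the medium block, with its front-left foot corner at (375,280). The aluminium plate stands seated at about (485,300).

```bash
python3 - <<'E'
from h import *
g=np.radians(2.4);n=np.array([-np.sin(g),np.cos(g),0]);p0=np.array([.5205,.113,0])-.008*n
c,D=ray('side',np.array([[375,280],[477,237],[355,143]])/6.6+[160,130]-.42); P=c+D*(((p0-c)@n)/(D@n))[:,None];print(P.round(4))
print(onz('side',np.array([[345,307]])/6.6+[160,130]-.42,.034).round(4))
E
```

```text
[[0.4947 0.1039 0.0502]
 [0.5413 0.1059 0.0516]
 [0.4921 0.1038 0.1128]]
[[0.4861 0.1154 0.034 ]]
```

>>> {"method": "step_arm", "body": {
  "steps": [
    [-0.1,0.2,0.5,0,-1],
    [-0.1,0.2,0.5,0,-1],
    [0,0,0.2,0,-1],
    [0,0,0,0,-1],
    [0,0,0,0,-1]
  ]
}}

```text
time: 15.2
tcp_pos: [0.5229, 0.1173, 0.0675]
orientation: [0.066, -3.141, 0.0]
ft_force: [0.3, 0.2, -3.1]
gripper_width: 0.175
finger_force: 59.7
```

>>> {"method": "step_arm", "body": {
  "steps": [
    [0,0,0.1,0,-1],
    [0,0,0.1,0,-1],
    [0,0,0.1,0,-1],
    [0,0,0,0,-1],
    [0,0,0,0,-1]
  ]
}}

```text
time: 15.62
tcp_pos: [0.523, 0.1173, 0.0647]
orientation: [-0.065, 3.141, 0.0]
ft_force: [-0.2, -1.1, -0.2]
gripper_width: 0.172
finger_force: 60.2
```

>>> {"method": "step_arm", "body": {
  "steps": [
    [0,0,0.05,0,-1],
    [0,0,0.05,0,-1],
    [0,0,0,0,-1],
    [0,0,0,0,-1]
  ]
}}

```text
time: 15.95
tcp_pos: [0.5232, 0.1174, 0.0645]
orientation: [-0.066, 3.14, 0.0]
ft_force: [-4.4, -0.6, 11.3]
gripper_width: 0.18
finger_force: 62.0
```

>>> {"method": "step_arm", "body": {
  "steps": [
    [0,-0.05,-0.03,0,-1],
    [0,-0.05,0,0,-1],
    [0,-0.05,0,0,-1],
    [0,0,0,0,-1]
  ]
}}

```text
time: 16.28
tcp_pos: [0.5231, 0.1159, 0.0639]
orientation: [-0.066, 3.141, 0.0]
ft_force: [0.5, -0.2, -3.5]
gripper_width: 0.18
finger_force: 59.6
```

It dropped in. I'll lower it: the contact height was 0.0645, so the floor should be near 0.0465.

>>> {"method": "step_arm", "body": {
  "steps": [
    [0,0,0.1,0,-1],
    [0,0,0.1,0,-1],
    [0,0,0.1,0,-1],
    [0,0,0,0,-1],
    [0,0,0,0,-1]
  ]
}}

```text
time: 16.7
tcp_pos: [0.5228, 0.1158, 0.0606]
orientation: [0.066, -3.14, 0.0]
ft_force: [-0.2, -0.1, -3.0]
gripper_width: 0.175
finger_force: 59.6
```

>>> {"method": "step_arm", "body": {
  "steps": [
    [0,0,0.2,0,-1],
    [0,0,0.2,0,-1],
    [0,0,0.2,0,-1],
    [0,0,0.2,0,-1],
    [0,0,0.2,0,-1],
    [0,0,0.1,0,-1],
    [0,0,0,0,-1],
    [0,0,0,0,-1]
  ]
}}

```text
time: 17.37
tcp_pos: [0.5229, 0.1158, 0.0498]
orientation: [0.066, -3.141, 0.0]
ft_force: [-0.7, -0.0, -2.8]
gripper_width: 0.18
finger_force: 59.6
```

>>> {"method": "step_arm", "body": {
  "steps": [
    [0,0,0.1,0,-1],
    [0,0,0.1,0,-1],
    [0,0,0.1,0,-1],
    [0,0,0,0,-1],
    [0,0,0,0,-1]
  ]
}}

```text
time: 17.78
tcp_pos: [0.523, 0.1159, 0.0469]
orientation: [-0.066, 3.141, 0.0]
ft_force: [-0.4, -0.1, -0.7]
gripper_width: 0.175
finger_force: 60.0
```

>>> {"method": "step_arm", "body": {
  "steps": [
    [0,0,0.05,0,-1],
    [0,0,0.05,0,-1],
    [0,0,0,0,-1],
    [0,0,0,0,-1]
  ]
}}

```text
time: 18.12
tcp_pos: [0.5231, 0.1159, 0.0468]
orientation: [-0.066, 3.141, 0.0]
ft_force: [-3.5, -0.6, 11.9]
gripper_width: 0.175
finger_force: 62.0
```

>>> {"method": "step_arm", "body": {
  "steps": [
    [0,0,-0.1,0,-1],
    [0,0,0,0,-0.5],
    [0,0,0,0,-0.35],
    [0,0,0,0,-0.35],
    [0,0,0,0,-0.35],
    [0,0,0,0,-0.35]
  ]
}}

```text
time: 18.62
tcp_pos: [0.523, 0.1158, 0.0468]
orientation: [-0.066, 3.141, -0.0]
ft_force: [-0.9, -0.2, 0.4]
gripper_width: 0.322
finger_force: 0.0
```

>>> {"method": "step_arm", "body": {
  "steps": [
    [0,0,-0.5,0,-0.35],
    [0,0,-2,0,-0.35],
    [0,0,-3,0,-0.35],
    [0,0,-4,0,-0.35],
    [0,0,-3,0,-0.35],
    [0,0,0,0,-0.35],
    [0,0,0,0,-0.35]
  ]
}}

```text
time: 19.2
tcp_pos: [0.5243, 0.1162, 0.174]
orientation: [-0.066, 3.137, 0.001]
ft_force: [-0.5, 0.2, -1.5]
gripper_width: 0.326
finger_force: 0.0
```

```bash
python3 - <<'E'
from h import *
to([.5205,.1155,.066])
B=snap('side')
cv2.imwrite('pics/a6.png',cv2.resize(B[130:220,160:280],(792,594),interpolation=cv2.INTER_CUBIC)[...,::-1])
E
```

```text
t 19.2 tcp [0.5243 0.1162 0.174 ] toolx deg -177.61 F [-0.5  0.2 -1.5] w 0.326 tool shift cm [ 0.43 -0.06 10.8 ]
```

View pics/a6.png

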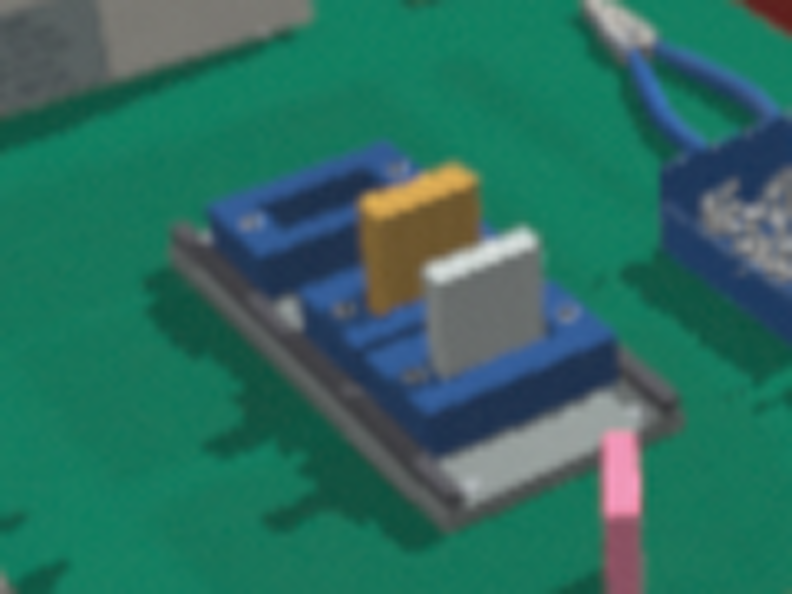

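Both plates stand upright and seated, brass at about (420,240) and aluminium at about (485,300), and the gripper is clear of them. Handing in.

```bash
python3 -c "
from cell import sign_off
print(sign_off())"
```

```text
the job is handed in; nothing more can be done
None
```

The job is handed in at about 19 s: the aluminium plate stands in the 14 mm slot and the brass plate in the 18 mm slot, both felt down to the floor (peak reading about 20 N). No verdict came back.

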